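# Draw in the lens carriages with the turnbuckle

## Robot

A 6-joint arm with a two-finger parallel gripper is mounted at the origin on the work surface. World frame = base frame: x ahead of the robot, y to its left, z up, the work surface at z = 0. Lengths are in m, angles in degrees, forces in N, time in s.
With the tool pointing down it reaches from about 0.325 to 0.75 m from the base axis. Payload 7.6 kg.
Tool frame: the origin (TCP) lies at the very end of the fingers, on their centre line; the grasp point (between the pads) lies behind it (env.hold_point_z is the z of the grasp point in the tool frame, in m); z points along the fingers, y is the direction in which the jaws open and shut (so a half turn about z gives the same grasp; the last joint's range is limited). The gripper opens to 85 mm and grips with 20 to 120 N. Pads are 22 mm wide; open, the fingers measure 114 mm over their backs; the gripper's body (76 mm by 85 mm) begins 54 mm behind the grasp point. The pads swing forward as they close: fully open they stand 13 mm farther back than shut.
Start: joints at [64.899, 2.991, 80.254, -0, 96.75, -4.028], TCP at [0.189, 0.49, 0.231] pointing down, gripper open.
Joint ranges: [-166.34, 166.34], [-52.06, 124.39], [6.96, 135.62], [-60.46, 240.46], [14.63, 156.25], [-167.68, 167.68]. Speed limits (degrees/s): [147.25, 147.25, 172.46, 180, 180, 180].

## Interface

Orientations are given as a 3x3 rotation matrix whose columns are the frame's x, y, z axes.
In Python, from workcell import telemetry, imaging, env, finder gives the robot as it stands.
- The arm moves only by the tool drive_tool, never from a script. Its arguments are lists of equal length, an entry for each row: "offset": the shift along the tool's x, y, z in m, a list of three; "turn": the turn, a rotation vector about the tool's x, y, z in rad, a list of three; "fingers": the finger opening in m, from 0 to 0.0854. In form: {"offset": [[x, y, z], ...], "turn": [[wx, wy, wz], ...], "fingers": [fingers, ...]}. A call has 1 to 10 rows; each row shifts and turns the commanded pose from where the row before left it, along the tool's axes as they then stand; what a row does not reach is not made up. A row lasts 1/8 s, in which the tool goes at most 62.5 mm and 10.7 degrees, less where a joint would pass 70% of its speed; a pose out of reach is approached as far as the arm can. A call with a gripper value outside its range is refused whole. The fingers move at their own pace and stop on an object; "force" is the grip in N (left out, the last holds). Time passes only in rows, so rows that do not move let the fingers close. It gives the time, the measured TCP pose, the force and the opening at its end, in the units of the state.
- telemetry.sense(): the state, without advancing time (a new reading comes with each control period).
- imaging.capture(name): name is "side" or "top"; returns a dict with "img" (480x640x3 uint8, red, green, blue), "K" (3x3 intrinsics, pixels), "k1" (the pictures are not rectified: a ray, as slopes to the right and down, at radius r is drawn at 1 + k1 r^2 times it, then the intrinsics apply), "view" (4x4, takes a point from world to camera coordinates). Camera axes: x right, y down, z forward; pixel columns grow to the right and rows downward; lengths in m; the calibration is good to about 2 mm. A picture is of the moment at which its call begins. There is no depth.
- env.close_job(): hands the job in, once; it reports no verdict.
Trained networks look in a picture, given as the dict that the camera call returned (one of the last four; its "shot" number tells which), for a name from the list of things; names that differ only in an ending like _2 or _b are one class to them, and where a whole thing is asked for, a point or a joint stands for the part that bears it (a point fixed in the world has none). Each returns a list of dicts, best first, with "score" (0 to 1); they miss things now and then, are a little off and sometimes report something else, mostly with a low value. They report only what shows in the picture. A call takes as long as a camera call. They do not tell look-alikes from the thing itself.
- finder.spot_in(query, picture): "xy" ([column, row] in pixels, amid what is visible of it).
- finder.trace(query, picture): "region" (480x640 bool, what is visible of it) and "xy" ([column, row] in pixels, amid what is visible of it).
The state is a dict: "time_s": time; "joint_pos": joint angles; "qd": joint speeds; "effort": joint torques, N m; "eef_pos": TCP position; "tool_rot": TCP orientation; "ft_force": force on the tool from outside, world axes, zero at the start; "wrist_torque": the same for the moment, N m; "grip_width": opening from 0.0 (shut) to 1.0 (fully open).
Only numpy, scipy, OpenCV 4.12 (cv2) and the standard library are available. Lean on these libraries where they do the work, as an engineer would, in place of code of your own. Each camera call takes 0.05 s, during which the arm holds its last target. There are 200 camera calls.

## Task

On the optical table, tighten the turnbuckle of the rail with the orange lens rings: swing its orange-knobbed lever up from where it leans until it stands straight up, so that the brass body turns and draws both lens carriages in together to the white marks on the rail, then let go. Leave the turnbuckle with the blue knob as it is and do not disturb the small steel microscope objective.

Things in the scene. Friction and masses are not known exactly. Their poses are not given: they have to be found in the camera images.
- orange_sleeve (a joint): Angle (rad) of the orange rail's brass turnbuckle body about its level axis, which runs along the rail 55 mm above the table. 0: lever upright, the carriages' red lines at the white marks. Negative: lever leans to the rail's -y side by that angle (starts -1.15 to -0.75). Each rad to 0 draws both carriages in 10 mm. Stops: -1.3, 0.6. It stays where left (friction 0.15 N m, 2 N at the knob).
- orange_knob (a point): Centre of the orange ball knob, 24 mm diameter, on the end of an 8 mm steel lever, 75 mm from the turning axis. Its x axis lies along the rail (level), z points out along the lever, y is the rail's +y side when upright. At joint angle q it is 75 sin(q) mm to the +y side of the rail's middle and 55 + 75 cos(q) mm above the table. The rail is fixed to the table.
- blue_knob (a point): Centre of the blue ball knob on a second rail beside the orange one (either side), same axes and sizes; leave alone. Both rails: 340 mm long, 60 wide, 22 high, lever at the middle; brass body 94 mm long, 26 thick; two lens carriages 105 to 117 mm from the lever along the rail, 36 mm long, their lens rings 42 mm across and reaching 109 mm above the table.
- objective: Small steel microscope objective, 34 mm in diameter and 46 mm high, standing loose on the table beyond the rails. Origin at the centre of its underside, z up.
There are look-alikes about, which are no part of the job. Of the things that look like the objective, take the one that is nearest to the robot's base at the start.

How it is judged:
By the outcome, as a careful person would: the job done as asked, in the order asked, and still so for the second after the job is handed in, with the robot touching nothing.
It also fails if it takes over 32 s, if anything falls off the work surface, if the arm or the gripper's body presses on something with over 40 N, if the wrist force passes 120 N, or if a joint passes its speed limit or range.

## Working session

There is one attempt and no reset: what is moved stays moved. The work goes in short steps, Python scripts to look and compute and a tool call to move; the robot and the scene stay as the last step left them, time stands still between calls to the robot, and variables do not carry over. Pictures are saved under pics/ and viewed, about 8 in all and at most 12, crops included, and the job is handed in when it is done.

Besides the shell and the picture viewer there is one more tool, called after ">>>" as name(argument=value, ...) on one line, values as JSON. drive_tool: Moves the arm, as the interface text tells. Its arguments: {"type":"object","properties":{"offset":{"type":"array","items":{"type":"array","items":{"type":"number"}}},"turn":{"type":"array","items":{"type":"array","items":{"type":"number"}}},"fingers":{"type":"array","items":{"type":"number"}},"force":{"type":"number"}},"required":["offset","turn","fingers"]}

```bash
mkdir -p pics; cat > h.py <<'E'
import numpy as np, cv2
from workcell import telemetry, imaging, env, finder
def ray(p,px):
    K=p["K"];k=p["k1"];d=np.array([(px[0]-K[0,2])/K[0,0],(px[1]-K[1,2])/K[1,1]]);u=d.copy()
    for _ in range(30): u=d/(1+k*(u@u))
    V=np.array(p["view"]);R=V[:3,:3];o=-R.T@V[:3,3];v=R.T@np.array([u[0],u[1],1]);return o,v/np.linalg.norm(v)
def proj(p,X):
    V=np.array(p["view"]);c=V[:3,:3]@np.asarray(X)+V[:3,3];u=c[:2]/c[2];u=u*(1+p["k1"]*(u@u));K=p["K"];return np.array([K[0,0]*u[0]+K[0,2],K[1,1]*u[1]+K[1,2]])
def tri(rs):
    A=sum(np.eye(3)-np.outer(v,v) for o,v in rs);b=sum((np.eye(3)-np.outer(v,v))@o for o,v in rs);X=np.linalg.solve(A,b)
    return X,[np.linalg.norm(np.cross(X-o,v)) for o,v in rs]
def atz(p,px,z):
    o,v=ray(p,px);return o+v*(z-o[2])/v[2]
def save(n,img): cv2.imwrite("pics/"+n+".png",cv2.cvtColor(np.ascontiguousarray(img),cv2.COLOR_RGB2BGR))
E
python3 - <<'E'
from h import *
print(telemetry.sense(), env.hold_point_z)
for c in("side","top"):
    p=imaging.capture(c);save(c+"0",p["img"]);V=np.array(p["view"]);print(c,-V[:3,:3].T@V[:3,3],V[2,:3],p["k1"])
    for q in("orange_knob","blue_knob","objective","orange_sleeve"):
        for d in finder.spot_in(q,p): print(q,np.round(d["xy"],1),round(d["score"],2),atz(p,d["xy"],.1).round(3))
E
```

```text
{'time_s': 0.0, 'joint_pos': array([ 6.48972916e+01,  3.02787450e+00,  8.03132910e+01, -7.42521334e-04,
        9.67494369e+01, -4.02776853e+00]), 'qd': array([ 0.03194797, -0.05240898,  0.08844918,  0.08867203,  0.03755993,
        0.10702866]), 'effort': array([-7.31564364e-05, -3.81669009e+01, -3.60186303e+01,  3.06614731e-05,
        6.18278296e-03,  6.55468426e-06]), 'eef_pos': array([0.18863679, 0.48961699, 0.23046404]), 'tool_rot': array([[-9.33110325e-01,  3.59589608e-01, -6.59204460e-04],
       [ 3.59590199e-01,  9.33109223e-01, -1.43741325e-03],
       [ 9.82308950e-05, -1.57830861e-03, -9.99998750e-01]]), 'ft_force': array([ 0.6114228 ,  0.16764605, -1.01264994]), 'wrist_torque': array([ 0.00100935, -0.04553558,  0.02614346]), 'grip_width': 0.999475458121698} -0.0187
side [ 0.46391007 -0.37680109  0.59740664] [ 0.29178029  0.60301748 -0.74245147] 0.011594415693506928
orange_knob [214.2 240.1] 0.86 [0.517 0.105 0.1  ]
blue_knob [310.6 403.8] 0.8 [ 0.538 -0.189  0.1  ]
blue_knob [374.4 270.9] 0.42 [ 0.703 -0.059  0.1  ]
objective [403.7 241.7] 0.74 [ 0.771 -0.031  0.1  ]
objective [425.7 270. ] 0.69 [ 0.768 -0.091  0.1  ]
objective [391.6 211. ] 0.61 [0.791 0.034 0.1  ]
objective [375.2 271.7] 0.55 [ 0.703 -0.06   0.1  ]
orange_sleeve [212.7 238.7] 0.61 [0.516 0.109 0.1  ]
top [ 0.61086988 -0.01506483  0.7386305 ] [ 0.08534041  0.05252344 -0.99496648] -0.11977319347966649
blue_knob [453.7 345.3] 0.55 [ 0.543 -0.157  0.1  ]
objective [340.6 203.1] 0.81 [ 0.731 -0.006  0.1  ]
objective [272.8 142.6] 0.57 [0.816 0.089 0.1  ]
objective [319.5 159.1] 0.56 [0.792 0.023 0.1  ]
orange_sleeve [237.  355.1] 0.59 [0.525 0.131 0.1  ]
```

View pics/side0.png

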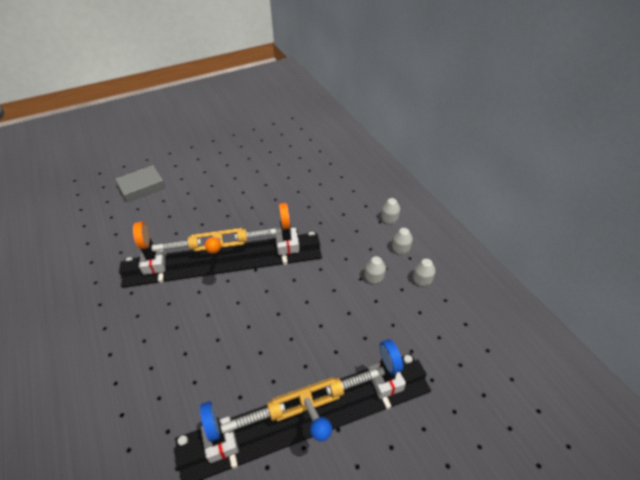

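View pics/top0.png

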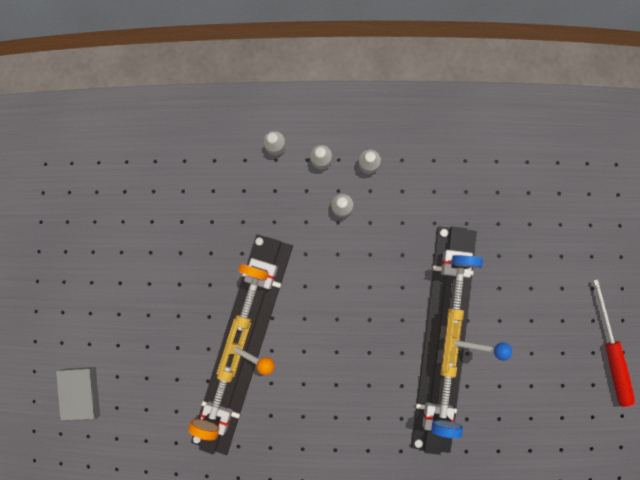

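The side view shows the orange rail with its knob at about (214,245), and the blue rail nearer the camera with its knob at (320,429). The top view shows the orange knob at (265,366), leaning to −y, and the blue knob at (503,351). The objectives are at about (342,205), (320,157), (369,161) and (274,143), so the nearest one is at (342,205). All of them are clear of the work area.

```bash
cat > m.py <<'E'
from h import *
def blobs(p,lo,hi,n):
    hsv=cv2.cvtColor(np.ascontiguousarray(p["img"]),cv2.COLOR_RGB2HSV);m=cv2.inRange(hsv,lo,hi)
    k,l,s,c=cv2.connectedComponentsWithStats(m);o=np.argsort(-s[1:,4])[:n]+1
    return [(c[i],s[i]) for i in o]
if __name__=="__main__":
  for c in("side","top"):
    p=imaging.capture(c)
    print(c)
    for nm,lo,hi in(("orange",(4,190,120),(14,255,255)),("brass",(16,120,110),(26,255,255))):
        for ce,s in blobs(p,lo,hi,5):
            if s[4]>25: print(nm,ce.round(1),s)
    for d in finder.trace("orange_knob",p): print("tr",d["xy"],d["score"],d["region"].sum())
E
python3 m.py
```

```text
side
orange [139.4 237.7] [134 223  14  25 113]
orange [212.5 246.3] [205 237  16  16 107]
orange [284.9 222.1] [281 213   8  15  68]
brass [304.7 398.3] [ 267  378   77   43 1273]
brass [217.9 238.2] [188 228  59  23 575]
brass [137.1 230.4] [135 225   5  12  49]
brass [283.8 211.3] [281 206   6  11  49]
brass [212.1 242.3] [208 239   9   8  45]
tr [212.0, 243.5] 0.81 689
top
brass [232.8 348.3] [216 315  35  67 951]
brass [451.5 342.4] [441 309  23  69 941]
brass [202. 433.] [189 425  28  15 217]
brass [252.9 271.7] [240 265  27  14 212]
brass [265.1 365.8] [258 358  16  16 195]
tr [238.0, 356.6] 0.72 1351
```

```bash
cat > fit.py <<'E'
from m import *
from scipy.optimize import least_squares
def run(v=True):
    rs=[];ks=[];obs={}
    for c in("side","top"):
        p=imaging.capture(c);hsv=cv2.cvtColor(np.ascontiguousarray(p["img"]),cv2.COLOR_RGB2HSV)
        m=cv2.inRange(hsv,(3,150,90),(27,255,255));obs[c]=(p,hsv,m)
    return obs
if __name__=="__main__":
    obs=run();kn={"side":(213,245),"top":(265.4,365.7)}
    print("knob",tri([ray(obs[c][0],kn[c]) for c in kn]))
    p,hsv,m=obs["top"]
    b=cv2.inRange(hsv,(16,120,110),(26,255,255))
    k,l,s,ce=cv2.connectedComponentsWithStats(b);i=l[330,240] or l[348,232] or 0
    i=[j for j in range(1,k) if s[j,4]>700 and ce[j][0]<300][0]
    (cx,cy),wh,a=r=cv2.minAreaRect(np.argwhere(l==i)[:,::-1].astype(np.float32));print(r)
    bx=cv2.boxPoints(r);d=sorted(bx,key=lambda q:q[1]);e0=(d[0]+d[1])/2;e1=(d[2]+d[3])/2
    A=atz(p,e0,.058);B=atz(p,e1,.058);print("body ends top",A,B,np.linalg.norm(A-B),(A+B)/2)
    bc=tri([ray(p,(cx,cy)),ray(obs["side"][0],(217.5,239))]);print("body c",bc)
    save("crops",np.vstack([cv2.resize(obs["top"][0]["img"][225:465,170:310],None,fx=2.5,fy=2.5,interpolation=2)]))
    save("crops2",cv2.resize(obs["side"][0]["img"][190:300,110:330],None,fx=3.6,fy=3.6,interpolation=2))
E
python3 fit.py
```

```text
knob (array([0.51233914, 0.0910275 , 0.10530951]), [np.float64(0.00029760588408258117), np.float64(0.0002976058840826977)])
((233.2303009033203, 348.51727294921875), (18.469383239746094, 67.35575866699219), 17.78388786315918)
body ends top [0.57443714 0.1317972  0.058     ] [0.48213222 0.15996394 0.058     ] 0.09650679978478331 [0.52828468 0.14588057 0.058     ]
body c (array([0.52787698, 0.14612551, 0.05724331]), [np.float64(0.00041311361692219643), np.float64(0.00041311361692228333)])
```

View pics/crops.png

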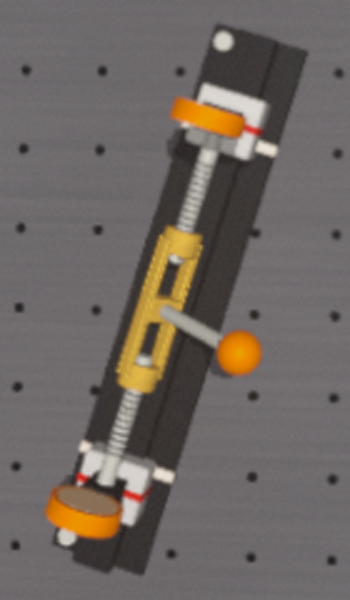

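View pics/crops2.png

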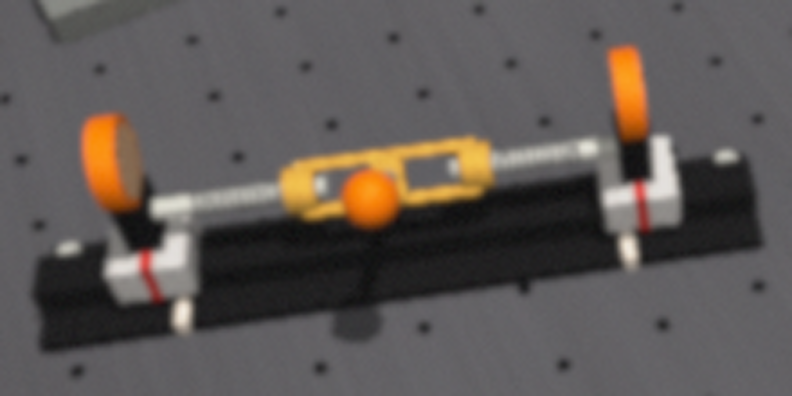

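The crops agree with the measurements: the body centre is at (0.528, 0.146, 0.056), the knob is at (0.512, 0.091, 0.105), and q ≈ −0.85. The lever measures 76 mm against the stated 75 mm. I'll grip the ball with the jaws along the rail so it can pivot, then follow the arc. The first move turns the wrist.

>>> drive_tool(offset=[[0,0,0],[0,0,0],[0,0,0],[0,0,0],[0,0,0],[0,0,0],[0,0,0],[0,0,0],[0,0,0],[0,0,0]], turn=[[0,0,0.167],[0,0,0.167],[0,0,0.167],[0,0,0.167],[0,0,0.167],[0,0,0.167],[0,0,0.167],[0,0,0.167],[0,0,0.167],[0,0,0]], fingers=[0.07,0.07,0.07,0.07,0.07,0.07,0.07,0.07,0.07,0.07], force=20)

```text
time_s: 2.05
eef_pos: [0.1888, 0.4899, 0.2313]
tool_rot: [[0.294, 0.956, 0.0], [0.956, -0.294, 0.0], [0.0, 0.0, -1.0]]
ft_force: [-0.0, 0.7, -0.5]
grip_width: 0.823
```

```bash
cat > to.py <<'E'
import sys
from h import *
s=telemetry.sense();R=s["tool_rot"];t=np.array(list(map(float,sys.argv[1:4])))
print("tcp",s["eef_pos"].round(4),"yaw y",np.degrees(np.arctan2(R[1,1],R[0,1])).round(2),"z",R[:,2].round(4),"F",s["ft_force"].round(1),"g",s["grip_width"].round(3),"j6",s["joint_pos"].round(1),"t",s["time_s"])
print("tool offset",(R.T@(t-s["eef_pos"])).round(4))
E
python3 to.py .5125 .091 .2
python3 -c "
from h import *
p=imaging.capture('top');a=atz(p,(259.2,241.4),.024);b=atz(p,(196.4,439.8),.024);d=a-b;print(a,b,(a+b)/2,np.degrees(np.arctan2(d[1],d[0])))"
```

```text
[0.68615752 0.11786188 0.024     ] [0.38424614 0.20860763 0.024     ] [0.53520183 0.16323476 0.024     ] -16.729244181884635Traceback (most recent call last):
  File "to.py", line 4, in <module>
    print("tcp",s["eef_pos"].round(4),"yaw y",np.degrees(np.arctan2(R[1,1],R[0,1])).round(2),"z",R[:,2].round(4),"F",s["ft_force"].round(1),"g",s["grip_width"].round(3),"j6",s["joint_pos"].round(1),"t",s["time_s"])
                                                                                                                                                ^^^^^^^^^^^^^^^^^^^^^
AttributeError: 'float' object has no attribute 'round'
```

>>> drive_tool(offset=[[-0.0286,0.0427,0],[-0.0286,0.0427,0],[-0.0286,0.0427,0],[-0.0286,0.0427,0],[-0.0286,0.0427,0],[-0.0286,0.0427,0],[-0.0286,0.0427,0],[-0.0286,0.0427,0],[-0.0286,0.0427,0],[-0.0286,0.0427,0]], turn=[[0,0,0],[0,0,0],[0,0,0],[0,0,0],[0,0,0],[0,0,0],[0,0,0],[0,0,0],[0,0,0],[0,0,0]], fingers=[0.07,0.07,0.07,0.07,0.07,0.07,0.07,0.07,0.07,0.07])

```text
time_s: 3.35
eef_pos: [0.5131, 0.089, 0.2315]
tool_rot: [[0.292, 0.956, 0.0], [0.956, -0.292, 0.0], [0.0, 0.0, -1.0]]
ft_force: [0.2, -0.8, 0.6]
grip_width: 0.817
```

>>> drive_tool(offset=[[0,0,0.03],[0,0,0]], turn=[[0,0,0],[0,0,0]], fingers=[0.07,0.07])

```text
time_s: 3.6
eef_pos: [0.5111, 0.09, 0.1989]
tool_rot: [[0.294, 0.956, -0.005], [0.956, -0.294, -0.0], [-0.002, -0.005, -1.0]]
ft_force: [0.4, 0.2, -0.2]
grip_width: 0.817
```

```bash
sed -i 's/s\["grip_width"\].round(3)/round(s["grip_width"],3)/' to.py; python3 to.py .5125 .091 .088
python3 -c "
from h import *
p=imaging.capture('side');save('s2',cv2.resize(p['img'][100:320,80:400],None,fx=2.4,fy=2.4))"
```

```text
tcp [0.5111 0.09   0.1989] yaw y -17.09 z [-5.1e-03 -4.0e-04 -1.0e+00] F [ 0.4  0.2 -0.2] g 0.817 j6 [ 5.9  2.9 84.   0.  93.4 23. ] t 3.6
tool offset [0.0016 0.0015 0.1109]
```

View pics/s2.png

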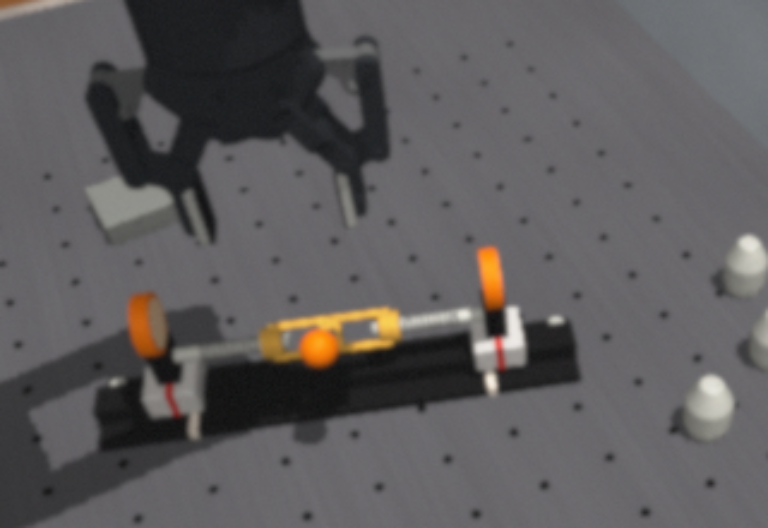

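The open fingers straddle the knob symmetrically from above, with the knob at about (320,348) in the crop. I'll descend and grip.

>>> drive_tool(offset=[[0.001,0.001,0.04],[0,0,0.04],[0,0,0.03],[0,0,0]], turn=[[0,0,0],[0,0,0],[0,0,0],[0,0,0]], fingers=[0.07,0.07,0.07,0.07])

```text
time_s: 4.15
eef_pos: [0.5124, 0.0917, 0.0905]
tool_rot: [[0.293, 0.956, -0.003], [0.956, -0.293, -0.0], [-0.001, -0.003, -1.0]]
ft_force: [0.5, 0.2, 1.2]
grip_width: 0.823
```

>>> drive_tool(offset=[[0,0,0],[0,0,0],[0,0,0],[0,0,0],[0,0,0],[0,0,0],[0,0,0],[0,0,0]], turn=[[0,0,0],[0,0,0],[0,0,0],[0,0,0],[0,0,0],[0,0,0],[0,0,0],[0,0,0]], fingers=[0.015,0.015,0.015,0.015,0.015,0.015,0.015,0.015], force=20)

```text
time_s: 5.15
eef_pos: [0.5123, 0.091, 0.0922]
tool_rot: [[0.295, 0.955, -0.003], [0.955, -0.295, -0.0], [-0.001, -0.003, -1.0]]
ft_force: [-9.8, -0.7, 5.6]
grip_width: 0.26
```

```bash
python3 to.py .529 .1457 .113
python3 -c "
from h import *
p=imaging.capture('side');a=cv2.resize(p['img'][130:310,100:320],None,fx=2.5,fy=2.5)
p=imaging.capture('top');b=cv2.resize(p['img'][260:440,160:260+40],None,fx=2.5,fy=2.5);save('g',np.hstack([a,b])[:, :800])"
```

```text
tcp [0.5123 0.091  0.0922] yaw y -17.17 z [-2.8e-03 -5.0e-04 -1.0e+00] F [-9.8 -0.7  5.6] g 0.26 j6 [ 6.   7.6 91.5 -0.  81.  23.2] t 5.15
tool offset [ 0.0572 -0.0003 -0.0209]
```

View pics/g.png

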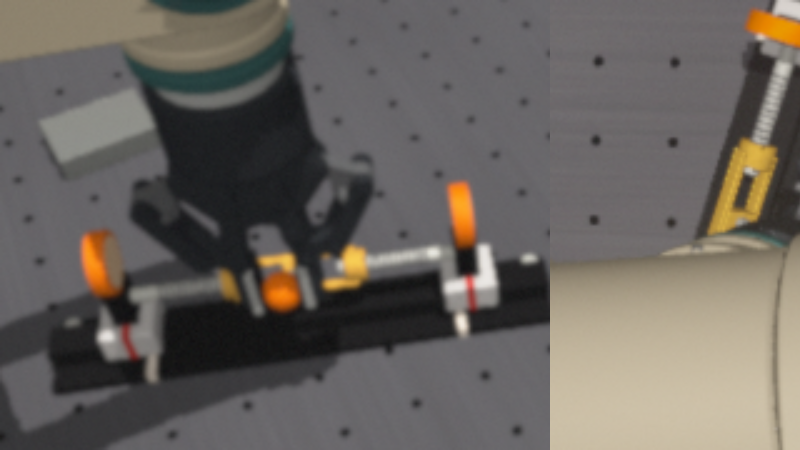

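The ball sits between the pads at (282,293), with an opening of 22 mm. I'll follow the arc to upright.

>>> drive_tool(offset=[[0,-0.001,0],[0.008,0,-0.0079],[0.0091,0,-0.0065],[0.01,0,-0.0052],[0.0106,0,-0.0036],[0.0096,0,-0.0018],[0.009,0,-0.0005],[0,0,0],[0,0,0]], turn=[[0,0,0],[0,0,0],[0,0,0],[0,0,0],[0,0,0],[0,0,0],[0,0,0],[0,0,0],[0,0,0]], fingers=[0.015,0.015,0.015,0.015,0.015,0.015,0.015,0.015,0.015])

```text
time_s: 6.38
eef_pos: [0.5289, 0.1463, 0.1176]
tool_rot: [[0.295, 0.956, 0.0], [0.956, -0.295, 0.002], [0.002, -0.0, -1.0]]
ft_force: [-4.5, 1.5, 4.1]
grip_width: 0.263
```

```bash
python3 to.py .529 .1457 .117
python3 -c "
from h import *
p=imaging.capture('side');save('u',cv2.resize(p['img'][150:300,100:330],None,fx=3.4,fy=3.4,interpolation=2))"
```

```text
tcp [0.5289 0.1463 0.1176] yaw y -17.13 z [ 0.      0.0017 -1.    ] F [-4.5  1.5  4.1] g 0.263 j6 [11.6 10.5 85.2  0.1 84.2 28.7] t 6.375
tool offset [-0.0006  0.0002  0.0006]
```

View pics/u.png

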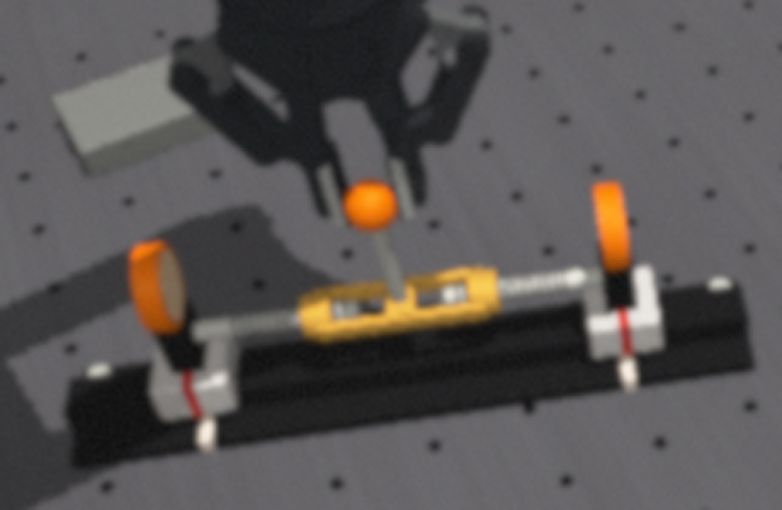

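The lever looks upright and both red lines meet the white marks, at (197,412) and (627,352). I'll release, back up and check.

>>> drive_tool(offset=[[0,0,0],[0,0,0],[0,0,0],[0,0,0],[0,0,-0.03],[0,0,-0.05],[0,0,-0.04],[0,0,0]], turn=[[0,0,0],[0,0,0],[0,0,0],[0,0,0],[0,0,0],[0,0,0],[0,0,0],[0,0,0]], fingers=[0.07,0.07,0.07,0.07,0.07,0.07,0.07,0.07])

```text
time_s: 7.42
eef_pos: [0.5305, 0.1455, 0.241]
tool_rot: [[0.296, 0.955, 0.008], [0.955, -0.296, 0.002], [0.004, 0.007, -1.0]]
ft_force: [-0.4, 0.5, -0.3]
grip_width: 0.82
```

>>> drive_tool(offset=[[-0.02,-0.04,0],[-0.02,-0.05,0],[-0.02,-0.05,0],[-0.02,-0.05,0],[0,0,0]], turn=[[0,0,0],[0,0,0],[0,0,0],[0,0,0],[0,0,0]], fingers=[0.07,0.07,0.07,0.07,0.07])

```text
time_s: 8.05
eef_pos: [0.3218, 0.1248, 0.2364]
tool_rot: [[0.295, 0.956, 0.002], [0.956, -0.295, 0.001], [0.001, 0.001, -1.0]]
ft_force: [0.1, 0.4, 0.4]
grip_width: 0.821
```

```bash
python3 to.py .529 .1457 .117; python3 m.py
python3 -c "
from h import *
p=imaging.capture('side');a=p['img'][190:300,110:330]
p=imaging.capture('top');b=p['img'][225:465,170:310]
print('pred side/top')
save('f',np.hstack([cv2.resize(a,None,fx=2.2,fy=2.2),np.zeros((242,6,3),np.uint8),cv2.resize(b,(141,242))]));save('ft',cv2.resize(b,None,fx=2.5,fy=2.5,interpolation=2));save('fs',cv2.resize(a,None,fx=3.6,fy=3.6,interpolation=2))"
```

```text
tcp [0.3218 0.1248 0.2364] yaw y -17.13 z [ 1.7e-03  6.0e-04 -1.0e+00] F [0.1 0.4 0.4] g 0.821 j6 [ 15.1 -27.8 105.9   0.  101.8  32.2] t 8.05
tool offset [0.0808 0.1917 0.1198]
side
orange [144.3 236.4] [139 222  13  25 119]
orange [208.5 211. ] [202 203  14  14  94]
orange [280.6 222.8] [277 214   8  15  74]
brass [304.8 398.3] [ 267  378   77   43 1271]
brass [217.3 239.1] [188 229  59  21 638]
brass [142.1 230. ] [140 225   5  11  50]
brass [279.2 212. ] [277 207   6  11  49]
brass [208.3 207.5] [205 205   8   6  38]
tr [212.9, 238.6] 0.84 893
top
brass [232.5 349.4] [ 216  315   35   67 1008]
brass [451.5 342.4] [441 309  23  69 942]
brass [203.4 427.9] [191 420  27  15 223]
brass [251. 277.] [238 271  27  13 202]
tr [232.6, 347.9] 0.65 1122
tr [452.0, 345.0] 0.37 1363
pred side/top
```

View pics/ft.png

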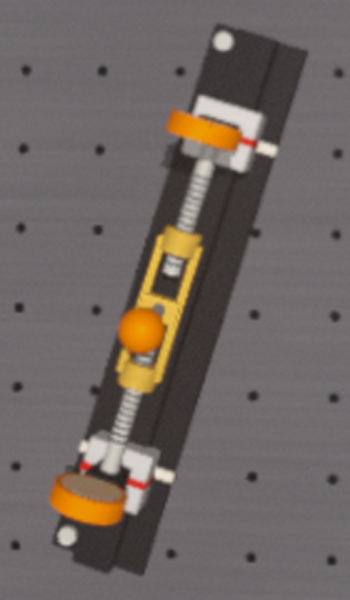

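View pics/fs.png

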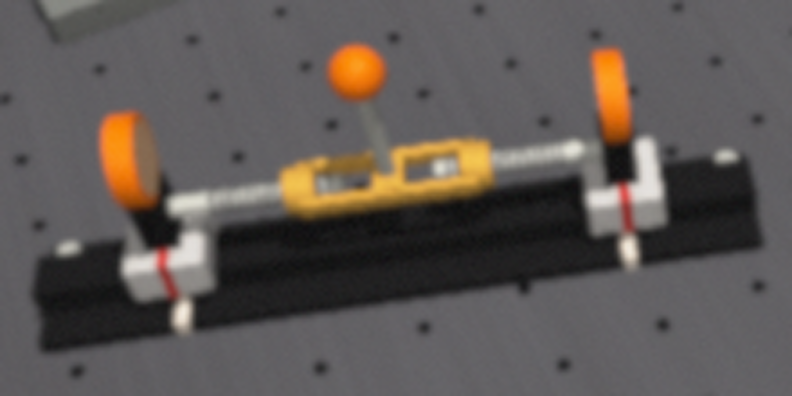

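```bash
python3 - <<'E'
from h import *
S=imaging.capture("side");T=imaging.capture("top")
s=lambda x,y:(x/3.6+110-.36,y/3.6+190-.36); t=lambda x,y:(x/2.5+170-.3,y/2.5+225-.3)
yaw=np.radians(-16.9);a=np.array([np.cos(yaw),np.sin(yaw)]);n=np.array([-a[1],a[0]]);c=np.array([.5282,.146])
def rep(nm,sp,tp):
    X,e=tri([ray(S,sp),ray(T,tp)]);d=X[:2]-c;print(nm,X.round(4),"along",(d@a*1e3).round(1),"lat",(d@n*1e3).round(1),"res",(e[0]*1e3).round(2))
rep("knob",s(356,72),t(141,330)); rep("body",(217.3,239.1),(233,348.6))
rep("bodyEndFar",s(490,165),t(184,243));rep("bodyEndNear",s(283,189),t(135,378))
rep("cap far",s(727,157),t(223,41));rep("cap near",s(68,248),t(66,537))
rep("mark far",s(629,250),t(267,149));rep("mark near",s(182,316),t(164,475))
for nm,sp,tp in(("redtop far",s(624,184),t(247,142)),("redtop near",s(161,250),t(138,483))): rep(nm,sp,tp)
# image motion expected for joint angle at knob
for q in(-.06,-.03,0,.03,.06):
    P=np.r_[c+n*.075*np.sin(q),.055+.075*np.cos(q)];print(q,"pred knob side",proj(S,P).round(1),"top",proj(T,P).round(1))
print("obs",s(356,72),t(141,330))
E
```

```text
knob [0.526  0.1374 0.1328] along 0.4 lat -8.8 res 0.77
body [0.5276 0.1466 0.0566] along -0.7 lat 0.4 res 0.46
bodyEndFar [0.5692 0.1305 0.0601] along 43.7 lat -2.9 res 2.52
bodyEndNear [0.4854 0.1603 0.0572] along -45.1 lat 1.2 res 3.37
cap far [0.6872 0.1195 0.0177] along 159.8 lat 20.9 res 0.1
cap near [0.3824 0.2111 0.0181] along -158.4 lat 19.9 res 0.36
mark far [0.6215 0.0921 0.0108] along 104.9 lat -24.4 res 0.36
mark near [0.4209 0.1525 0.0096] along -104.5 lat -25.0 res 0.57
redtop far [0.6248 0.098  0.0506] along 106.4 lat -17.8 res 0.34
redtop near [0.4248 0.1592 0.0483] along -102.7 lat -17.4 res 1.37
-0.06 pred knob side [209.2 209.2] top [223.2 356.2]
-0.03 pred knob side [209.1 208.1] top [221.6 355.6]
0 pred knob side [209.1 207.1] top [219.9 355.1]
0.03 pred knob side [209.1 206.1] top [218.3 354.5]
0.06 pred knob side [209.1 205.2] top [216.7 353.9]
obs (208.52888888888887, 209.64) (226.1, 356.7)
```

```bash
python3 - <<'E'
from h import *
T=imaging.capture("top");S=imaging.capture("side")
t=lambda x,y:(x/2.5+170-.3,y/2.5+225-.3)
yaw=np.radians(-16.9);a=np.array([np.cos(yaw),np.sin(yaw)]);n=np.array([-a[1],a[0]]);c=np.array([.5282,.146])
for p in((218,24),(306,50),(52,545),(144,573),(80,445),(174,478),(277,151)):
    X=atz(T,t(*p),.022);d=X[:2]-c;print(p,(d@a*1e3).round(1),(d@n*1e3).round(1))
# body outline axis at z=.055: left/right edge rows in the top picture at body ends
hsv=cv2.cvtColor(np.ascontiguousarray(T["img"]),cv2.COLOR_RGB2HSV)
m=cv2.inRange(hsv,(3,120,90),(28,255,255));pts=np.argwhere(m[310:385,205:255])[:,::-1]+[205,310]
L=np.array([atz(T,p,.057)[:2]-c for p in pts])*1e3
al=L@a;la=L@n
for lo in range(-50,50,10):
    k=(al>=lo)&(al<lo+10)
    if k.any(): print(lo,la[k].min().round(1),la[k].max().round(1))
# precise knob & lens rings
for P,nm,box in((S,"s",(195,195,225,225)),(T,"t",(214,345,240,370))):
    h=cv2.cvtColor(np.ascontiguousarray(P["img"]),cv2.COLOR_RGB2HSV);x0,y0,x1,y1=box
    mm=cv2.inRange(h[y0:y1,x0:x1],(3,200,90),(15,255,255));q=np.argwhere(mm)[:,::-1]+[x0,y0]
    print(nm,cv2.minEnclosingCircle(q.astype(np.float32)),q.mean(0))
E
```

```text
(218, 24) 168.7 26.2
(306, 50) 169.6 -30.2
(52, 545) -164.2 25.8
(144, 573) -160.9 -33.1
(80, 445) -100.0 27.7
(174, 478) -99.7 -33.1
(277, 151) 106.3 -32.2
-50 -12.6 13.6
-40 -14.1 14.5
-30 -13.8 18.4
-20 -13.9 19.7
-10 -13.6 18.7
0 -13.7 14.4
10 -13.8 14.3
20 -13.9 14.1
30 -13.6 14.5
40 -12.3 13.5
s ((208.55813598632812, 209.6511688232422), 6.9661760330200195) [208.68067227 210.41176471]
t ((226.25, 357.0), 9.058935165405273) [227.66666667 357.07407407]
```

The cameras show the knob still about 8 mm to the −y side (q ≈ −0.1), and the lens-ring travel of about 7.2 mm agrees. So the ball slipped in the pads. I'll finish by pushing it with the closed fingers from the −y side.

>>> drive_tool(offset=[[0.009,0.048,0],[0.009,0.048,0],[0.009,0.048,0],[0.009,0.047,0],[0,0,0],[0,0,0.04],[0,0,0.04],[0,0,0.036],[0,0,0]], turn=[[0,0,0],[0,0,0],[0,0,0],[0,0,0],[0,0,0],[0,0,0],[0,0,0],[0,0,0],[0,0,0]], fingers=[0,0,0,0,0,0,0,0,0])

```text
time_s: 9.68
eef_pos: [0.5149, 0.1029, 0.1183]
tool_rot: [[0.295, 0.955, -0.006], [0.955, -0.295, -0.001], [-0.002, -0.005, -1.0]]
ft_force: [-0.2, 0.0, 0.4]
grip_width: 0.001
```

>>> drive_tool(offset=[[0.007,0,0],[0.005,0,0],[0.004,0,0],[0.003,0,0],[0,0,0]], turn=[[0,0,0],[0,0,0],[0,0,0],[0,0,0],[0,0,0]], fingers=[0,0,0,0,0])

```text
time_s: 10.3
eef_pos: [0.5228, 0.1213, 0.1209]
tool_rot: [[0.295, 0.955, 0.0], [0.955, -0.295, 0.0], [0.0, 0.0, -1.0]]
ft_force: [0.3, -0.6, 0.3]
grip_width: 0.004
```

```bash
cat > k.py <<'E'
from h import *
S=imaging.capture("side")
yaw=np.radians(-16.9);a=np.array([np.cos(yaw),np.sin(yaw)]);n=np.array([-a[1],a[0]]);c=np.array([.5282,.146])
s=telemetry.sense();d=s["eef_pos"][:2]-c;print("tcp al/lat/z",(d@a*1e3).round(1),(d@n*1e3).round(1),s["eef_pos"][2].round(4),"F",s["ft_force"].round(1),s["time_s"],s["grip_width"])
h=cv2.cvtColor(np.ascontiguousarray(S["img"]),cv2.COLOR_RGB2HSV)
def blob(x0,y0,x1,y1):
    q=np.argwhere(cv2.inRange(h[y0:y1,x0:x1],(3,170,90),(17,255,255)))[:,::-1]+[x0,y0]
    return q.mean(0).round(2),q.min(0),q.max(0),len(q)
print("knob",blob(195,195,225,225));print("rings",blob(130,210,165,258),blob(268,200,295,235))
E
python3 k.py
```

```text
tcp al/lat/z 1.9 -25.2 0.1208 F [-0.3  1.  -0.1] 10.35 0.0001573726132015585k.py:8: RuntimeWarning: Mean of empty slice.
  return q.mean(0).round(2),q.min(0),q.max(0),len(q)
  ret = um.true_divide(
Traceback (most recent call last):
  File "k.py", line 9, in <module>
    print("knob",blob(195,195,225,225));print("rings",blob(130,210,165,258),blob(268,200,295,235))
                 ~~~~^^^^^^^^^^^^^^^^^
  File "k.py", line 8, in blob
    return q.mean(0).round(2),q.min(0),q.max(0),len(q)
                              ~~~~~^^^
ValueError: zero-size array to reduction operation minimum which has no identity
```

```bash
sed -i 's/^print("knob".*$/print("rings",blob(130,210,165,258),blob(268,200,295,235))/' k.py; python3 k.py
python3 -c "
from h import *
p=imaging.capture('side');a=p['img'][130:300,110:330];save('fs2',cv2.resize(a,None,fx=3.4,fy=3.4,interpolation=2))"
```

```text
tcp al/lat/z 1.9 -25.3 0.1206 F [-1.1 -0.  -1.1] 10.4 4.5472135866577653e-05
rings (array([143.94, 234.85]), array([139, 222]), array([152, 247]), 215) (array([279.32, 217.13]), array([274, 204]), array([284, 229]), 174)
```

View pics/fs2.png

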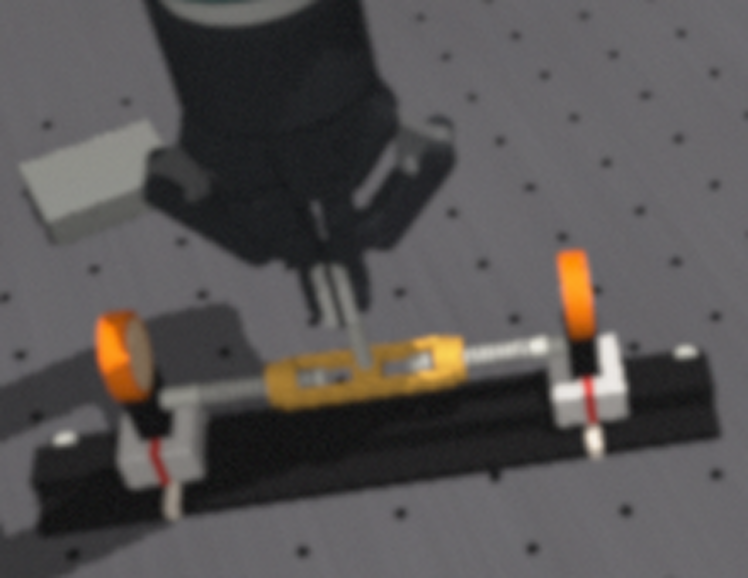

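The closed fingers cover the knob at about (335,300) in the crop, and the red lines are at their marks. I'll nudge slightly further, back off, clear the view and remeasure.

>>> drive_tool(offset=[[0.002,0,0],[0,0,0],[-0.01,0,0],[-0.015,0,0],[0,0,-0.04],[0,0,-0.05],[-0.01,-0.05,-0.02],[-0.01,-0.05,0],[0,-0.05,0],[0,-0.05,0]], turn=[[0,0,0],[0,0,0],[0,0,0],[0,0,0],[0,0,0],[0,0,0],[0,0,0],[0,0,0],[0,0,0],[0,0,0]], fingers=[0,0,0,0,0,0,0,0,0,0])

```text
time_s: 11.7
eef_pos: [0.3173, 0.1386, 0.2306]
tool_rot: [[0.297, 0.955, 0.001], [0.955, -0.297, 0.001], [0.001, 0.0, -1.0]]
ft_force: [0.2, 0.6, 0.9]
grip_width: 0.0
```

```bash
python3 k.py; cat > kk.py <<'E'
from h import *
S=imaging.capture("side");T=imaging.capture("top")
yaw=np.radians(-16.9);a=np.array([np.cos(yaw),np.sin(yaw)]);n=np.array([-a[1],a[0]]);c=np.array([.5282,.146])
px=[]
for P,(x0,y0,x1,y1) in((S,(193,190,225,225)),(T,(205,338,245,375))):
    h=cv2.cvtColor(np.ascontiguousarray(P["img"]),cv2.COLOR_RGB2HSV)
    m=cv2.inRange(h[y0:y1,x0:x1],(3,215,90),(15,255,255))
    k,l,s,_=cv2.connectedComponentsWithStats(m);i=1+np.argmax(s[1:,4])
    q=np.argwhere(l==i)[:,::-1]+[x0,y0];(u,r)=cv2.minEnclosingCircle(q.astype(np.float32));px.append(u);print(u,r,len(q))
X,e=tri([ray(S,px[0]),ray(T,px[1])]);d=X[:2]-c;print("knob",X.round(4),"lat",(d@n*1e3).round(1),"res mm",(e[0]*1e3).round(2))
save("ft2",cv2.resize(T["img"][225:465,170:310],None,fx=2.5,fy=2.5,interpolation=2))
E
python3 kk.py
```

```text
tcp al/lat/z -203.2 -68.3 0.231 F [2.2 0.2 1.8] 11.75 -0.0013090592394414808
rings (array([144.37, 234.31]), array([139, 221]), array([153, 247]), 226) (array([279.04, 216.4 ]), array([274, 204]), array([284, 229]), 194)
(208.5, 206.5) 6.670932292938232 99
(227.5, 349.5) 0.7072067856788635 2
knob [0.5315 0.1359 0.1382] lat -8.7 res mm 5.32
```

View pics/ft2.png

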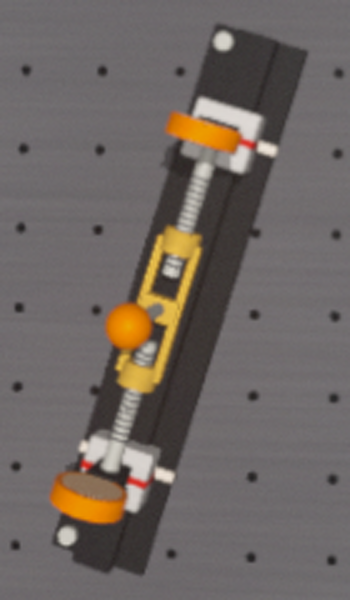

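The top crop shows the ball at (128,326), which is full-image (221.1,355.1); the prediction for q=0 is (219.9,355.1). In the side view it is at (208.5,206.5) against a predicted (209.1,207.1). That puts q within about 0.02 of upright, with the arm clear.

```bash
python3 - <<'E'
from h import *
T=imaging.capture("top")
for q in("blue_knob","objective"):
    print(q,[(np.round(d["xy"],1).tolist(),round(d["score"],2)) for d in finder.spot_in(q,T)])
S=imaging.capture("side")
yaw=np.radians(-16.9);n=np.array([-np.sin(yaw),np.cos(yaw)]);X,e=tri([ray(S,(208.5,206.5)),ray(T,(221.1,355.1))]);print(X.round(4),((X[:2]-[.5282,.146])@n*1e3).round(1),e[0])
print(telemetry.sense()["qd"].round(1)); print(env.close_job())
E
```

```text
blue_knob [([454.0, 347.1], 0.7)]
objective [([275.1, 140.9], 0.78), ([342.8, 201.5], 0.77), ([321.1, 157.2], 0.75)]
[0.528  0.1439 0.1331] -2.1 0.0007054215617494931
[-0.1  0.7 -0.2  0.   0.2  0.3]
the job is handed in; nothing more can be done
None
```

The orange turnbuckle's lever now stands upright, both carriages are drawn in to the white marks, and the job is handed in. It took about 12 s of the 32 s allowed.

**How it went:**
- I gripped the orange knob with the jaws along the rail and swung the lever up along its arc.
- The cameras then showed it about 0.1 rad short, because the ball had slipped in the pads.
- I pushed it the rest of the way with the closed fingers from the −y side, then backed the arm clear.

**Last checks:**
- **Lever:** the knob measures 2 mm to the −y side of the measured axis, which is q ≈ −0.03. Set against the pixel positions predicted for upright, the top view gives about −0.02 and the side view about +0.02. The calibration is only good to about 2 mm, so I take it as upright.
- **Carriages:** the red lines look aligned with the white marks in both views. The triangulated distances matched the marks to about 2 mm, but I took those before the final push, and they also matched with the lever still 0.1 rad short. They are too coarse to confirm the fit by themselves.
- **Knob height:** it triangulated at 133 mm against the stated 130 mm.
- **Blue rail and objective:** the blue rail and the nearest objective were found within about 2 pixels of where they started, and the arm never went near them. The last search missed one of the four look-alikes.

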